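# Lay a syrup bottle in the slanted display cradle and close its keeper

### The arm

A 7-joint arm with a two-finger parallel gripper is mounted at the origin on the work surface. World frame = base frame: x ahead of the robot, y to its left, z up, the work surface at z = 0. Lengths are in m, angles in degrees, forces in N, time in s.
With the tool pointing down it reaches from about 0.425 to 0.875 m from the base axis. Payload 4.7 kg.
Tool frame: the origin (TCP) lies on the centre line of the jaws, within the pads' length; the fingertips stand 17 mm ahead of it and the grasp point (between the pads) lies 2 mm behind it; z points along the fingers, y is the line along which they close (so a half turn about z gives the same grasp; the last joint's range is limited). The gripper opens to 87 mm and grips with 3 to 60 N. Pads are 19 mm wide; open, the fingers measure 117 mm over their backs; the gripper's body (75 mm by 190 mm) begins 51 mm behind the grasp point.
Start: joints at [-73.619, 18.392, -4.016, 83.108, 1.295, 78.541, -3.26], TCP at [0.175, 0.626, 0.24] pointing down, gripper open.
Joint ranges: [-163.93, 163.93], [-17.29, 119.83], [-79.2, 71.16], [3.27, 140.29], [-89.18, 269.18], [5.43, 117.66], [-154.24, 154.24]. Speed limits (degrees/s): [147.25, 147.25, 180, 180, 180, 180, 180].

### API

Orientations are given as [roll, pitch, yaw] about the fixed x, y, z axes, in that order (R = Rz(yaw) Ry(pitch) Rx(roll)).
In Python, from cell import env, read_camera gives the robot as it stands.
- The arm moves only by the shell command python3 -m jog 'ROWS' [FORCE]. ROWS is JSON, a list of rows, each a list of 5 numbers: the opening, from 0 (shut) to 1 (fully open), then the shift along the tool's x, y, z each as a share of 0.02 m, from -1 to 1, then the turn about the tool's z as a share of 45 degrees, from -1 to 1. In form: [[gripper, x, y, z, yaw], ...]. A call has 1 to 12 rows; each row shifts and turns the commanded pose from where the row before left it, along the tool's axes as they then stand; what a row does not reach is not made up. A row lasts 1/12 s, in which the tool goes at most 41.7 mm and 7.16 degrees, less where a joint would pass 70% of its speed; a pose out of reach is approached as far as the arm can. A call with a number of a shift or a turn outside -1 to 1 is refused whole. A call with a gripper value outside its range is refused whole. The fingers move at their own pace and stop on an object; FORCE is the grip in N (left out, the last holds). Time passes only in rows, so rows that do not move let the fingers close. It gives the time, the measured TCP pose, the force, the opening and the grip force at its end, in the units of the state.
- env.get_obs(): the state, without advancing time (a new reading comes with each control period).
- read_camera(name): name is "side" or "top"; returns a dict with "color" (384x512x3 uint8, red, green, blue), "range_z" (384x512 float32, m along the optical axis (not along the pixel's ray), 0 where there is no reading), "mtx" (3x3 intrinsics, pixels), "world_from_camera" (4x4, takes a point from camera to world coordinates). Camera axes: x right, y down, z forward; pixel columns grow to the right and rows downward; lengths in m; the calibration is good to about 2 mm. A picture is of the moment at which its call begins.
- env.sign_off(): hands the job in; it is judged then, once.
The state is a dict: "time_s": time; "qpos": joint angles; "joint_velocities": joint speeds; "effort": joint torques, N m; "tool_pos": TCP position; "tool_rot": TCP orientation; "force": force on the tool from outside, world axes, zero at the start; "wrist_torque": the same for the moment, N m; "grip_width": finger opening in m; "grasp_force": force on a finger pad.
Only numpy, scipy, OpenCV 4.12 (cv2) and the standard library are available. Lean on these libraries where they do the work, as an engineer would, in place of code of your own. Each camera call takes 0.05 s, during which the arm holds its last target. There are 200 camera calls.

### The job

On the bakery counter, pick up the amber syrup bottle and lay it gently on its side in the slanted display cradle, neck up the slope and foot down against the end stop. Let go of it, then swing the brass keeper arm over it until it is fully closed. Leave the green bottle, the jam jar and the cake box where they are.

Things in the scene. Friction and masses are not known exactly. Their poses are not given: they have to be found in the camera images.
- syrup_bottle: Amber glass syrup bottle, black cap, white label, standing upright, loose, about 0.3 kg. Round: body diameter 54 mm from the foot to 130 mm up, then a shoulder to a 26 mm neck and a 30 mm cap whose top is 165 mm above the foot. Origin: centre of the foot (underside); z axis runs along the bottle towards the cap.
- stand: Dark wooden stand of the display cradle, fixed to the counter, carrying the white-painted wooden V trough: base 170 mm (x) x 100 mm x 12 mm. Origin: centre of its underside; x points level towards the trough's high end.
- trough: White-painted wooden V trough, fixed. x axis points up the slope, 25 deg above level; y is level, across; z square to both, upward. Origin: where the centre of the bottle's foot lies when fully seated against the stop, 56 mm above the counter; the bottle's axis then lies along +x, cap up the slope. The trough holds only the first 92 mm of the bottle; the rest juts out free.
- trough_end (a point): Middle of the trough's high end, on the axis of a seated bottle (92 mm up the slope from the stop). The two planks slant 45 deg, are 6 mm thick, touch the bottle 27 mm from its axis, reach 31 mm either side and up to 11 mm below the axis.
- stop_top (a point): Middle of the end stop's top edge, at the low end: a 7 mm thick, 56 mm wide plate square to the slope, its inner face at trough x = 0, its top 8 mm above the seated bottle's axis.
- keeper (a joint): Hinge of the brass keeper arm, rad: 0 = fully closed (end of travel; the arm lies across above the seated bottle, 4 mm to spare), 1.75 = fully open. Starts open at 1.2 to 1.6. Stiff: stays where left, about 1 N at the arm moves it. Hinge line parallel to the trough's x; opening swings the arm up and away to the trough's +y side.
- keeper_hinge (a point): Point on the hinge line, at x 30, y 40, z 0 mm in the trough frame. Keeper: an L of brass 14 mm wide (along trough x), 6 mm thick. Closed: a leg rises 34 mm from the hinge along trough z, then a 60 mm bar, upper face 37 mm above the hinge line, runs to -y over the bottle. Open by 90 deg: the leg points to +y and the bar stands up at y 74 mm.
- keeper_tip (a point): Free end of the keeper's bar, mid thickness (60 mm along -y and 34 mm along z from the hinge when closed; moves on a 69 mm arc about the hinge).
- green_bottle: Bystander: green bottle with white cap, same shape as the syrup bottle (54 mm diameter, 165 mm tall), standing. Origin: centre of its foot.
- jam_jar: Bystander: jam jar with a red lid, 64 mm diameter, 95 mm tall, standing. Origin: centre of its underside.
- cake_box: Bystander: black cake box with a gold stripe, 170 x 170 x 85 mm, on the counter beyond the work. Origin: centre of its underside.
There are look-alikes about, which are no part of the job. There is more than one size of the stand; the job needs the middle-sized. Of the things that look like the syrup_bottle, take the one that is farthest to the robot's left at the start.

How it is judged:
By the outcome, as a careful person would: the job done as asked, in the order asked, and still so for the second after the job is handed in, with the robot touching nothing.
It also fails if it takes over 58 s, if anything falls off the work surface, if the arm or the gripper's body presses on something with over 40 N, if the wrist force passes 120 N, or if a joint passes its speed limit or range.

## Working session

There is one attempt and no reset: what is moved stays moved. The work goes in short steps, Python scripts to look and compute and a shell command to move; the robot and the scene stay as the last step left them, time stands still between calls to the robot, and variables do not carry over. Pictures are saved under pics/ and viewed, at most 10 in all, crops included, and the job is handed in when it is done.

```bash
ls; mkdir -p pics; cat > h.py <<'E'
import numpy as np, cv2
from cell import env, read_camera
def cam(n):
    c=read_camera(n); d=c["range_z"]; K=c["mtx"]; T=c["world_from_camera"]
    v,u=np.mgrid[:d.shape[0],:d.shape[1]]
    P=np.stack([(u-K[0,2])/K[0,0]*d,(v-K[1,2])/K[1,1]*d,d],-1)@T[:3,:3].T+T[:3,3]
    P[d==0]=np.nan
    return c["color"],P,T,K
E
python3 - <<'E'
from h import *
o=env.get_obs(); print({k:np.round(v,3) for k,v in o.items()})
for n in("top","side"):
    c,P,T,K=cam(n); np.savez(f"{n}0.npz",c=c,P=P,T=T,K=K); cv2.imwrite(f"pics/{n}0.png",cv2.resize(c[:,:,::-1],(768,576)))
    print(n,T.round(3).tolist(),K.tolist())
E
```

```text
pics
{'time_s': np.float64(0.0), 'qpos': array([-73.62 ,  18.438,  -4.015,  83.174,   1.294,  78.54 ,  -3.261]), 'joint_velocities': array([-0.053, -0.046,  0.039, -0.041,  0.02 ,  0.028, -0.024]), 'effort': array([ 0.0000e+00, -4.9128e+01, -4.0400e-01, -3.1253e+01, -6.4000e-02,
        4.4000e-02,  0.0000e+00]), 'tool_pos': array([0.174, 0.626, 0.238]), 'tool_rot': array([-1.79893e+02,  5.00000e-03,  1.64428e+02]), 'force': array([-0.515, -0.714, -0.119]), 'wrist_torque': array([ 0.013, -0.01 ,  0.014]), 'grasp_force': np.float64(0.0), 'grip_width': np.float64(0.087)}
top [[0.001, -0.992, 0.126, 0.386], [-1.0, -0.001, 0.001, 0.008], [-0.001, -0.126, -0.992, 1.075], [0.0, 0.0, 0.0, 1.0]] [[356.3992328442824, 0.0, 250.24312346273112], [0.0, 356.3992328442824, 187.1058110328255], [0.0, 0.0, 1.0]]
side [[-0.98, -0.109, 0.165, 0.329], [-0.198, 0.53, -0.825, 0.824], [0.002, -0.841, -0.541, 0.622], [0.0, 0.0, 0.0, 1.0]] [[374.5927364760632, 0.0, 260.4179060972661], [0.0, 374.5927364760632, 191.67951548201168], [0.0, 0.0, 1.0]]
```

View pics/top0.png

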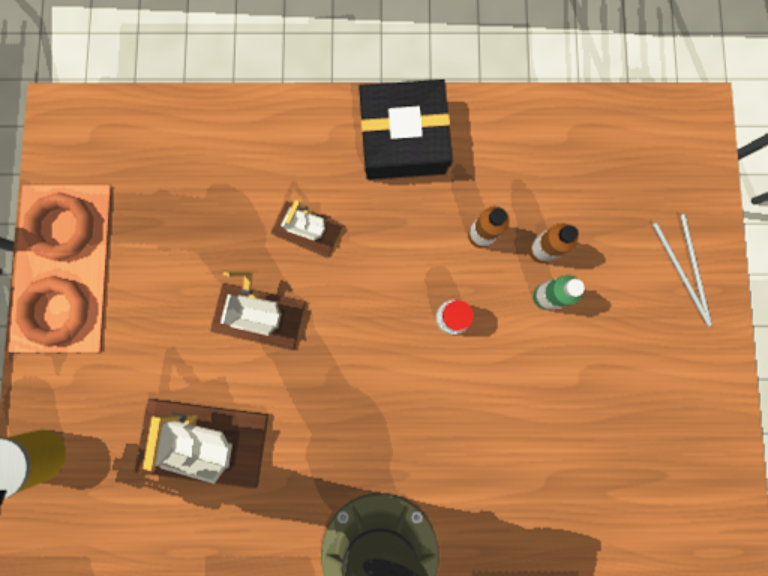

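View pics/side0.png

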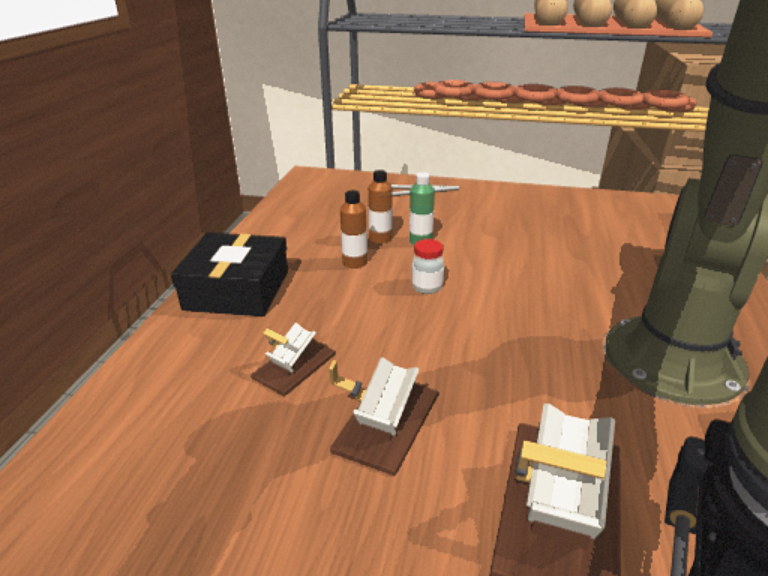

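Amber candidates in the top view (768-wide pixels): (489,226) and (556,242). Image left is the robot's left, so I choose (489,226). The green bottle is at (560,292). The stands are small at (308,228), middle at (260,315) and large at (207,443), so I choose (260,315). I'll measure both choices and check them in one crop.

```bash
python3 - <<'E'
from h import *
S={n:np.load(n+"0.npz") for n in("top","side")}
t=S["top"];P=t["P"];c=t["c"].astype(int)
def at(u,v):return P[int(v/1.5),int(u/1.5)].round(3)
for nm,u,v in[("cap1",497,217),("cap2",567,235),("greencap",574,289),("jar",459,316),("stand",260,315),("small",308,228),("large",207,443)]:print(nm,at(u,v))
allP=np.concatenate([S[n]["P"].reshape(-1,3) for n in S]);allC=np.concatenate([S[n]["c"].reshape(-1,3) for n in S]).astype(int)
src=np.repeat([0,1],[384*512]*2)
# bottle 1
b=at(497,217)
for s in(0,1):
  m=(src==s)&(np.linalg.norm(allP[:,:2]-b[:2],axis=1)<.045)&(allP[:,2]>.02)
  q=allP[m];
  for lo,hi,R in((.02,.12,.027),(.145,.162,.015)):
    k=q[(q[:,2]>lo)&(q[:,2]<hi)]
    from scipy.optimize import least_squares
    r=least_squares(lambda x:np.hypot(*(k[:,:2]-x).T)-R,b[:2],loss="soft_l1",f_scale=.002);print("bottle",s,lo,r.x.round(4),len(k),np.sqrt(np.mean(r.fun**2)).round(4))
  print("top",np.nanpercentile(q[:,2],99).round(4))
# stand slabs: dark brown pts at z~12mm
for nm,u,v in(("mid",260,315),("small",308,228),("large",207,443)):
  b=at(u,v)
  for s in(0,1):
    m=(src==s)&(np.linalg.norm(allP[:,:2]-b[:2],axis=1)<.17)&(allP[:,2]>.006)&(allP[:,2]<.03)&(allC.sum(1)<230)
    q=allP[m]
    r=cv2.minAreaRect(q[:,:2].astype(np.float32));print(nm,s,np.round(r[0],4),np.round(r[1],4),round(r[2],2),len(q),np.median(q[:,2]).round(4))
    if nm=="mid":
      w=(src==s)&(np.linalg.norm(allP[:,:2]-b[:2],axis=1)<.14)&(allP[:,2]>.02)
      y=w&(allC[:,0]>150)&(allC[:,2]<.6*allC[:,0])&(allP[:,2]>.025)
      np.savez(f"mid{s}.npz",w=allP[w],wc=allC[w],y=allP[y]);print("brass",len(allP[y]),allP[y].min(0).round(3),allP[y].max(0).round(3))
s0=S["side"]["c"]
a=cv2.resize(t["c"][185:240,130:215],(510,330),interpolation=1); d=cv2.resize(t["c"][130:190,300:400],(500,300))
e=np.zeros((330,1010,3),np.uint8)
e=cv2.resize(np.hstack([a[:,:400],cv2.resize(d,(400,330))]),(800,330));cv2.imwrite("pics/crop.png",e[:,:,::-1])
E
```

```text
cap1 [ 0.615 -0.202  0.165]
cap2 [ 0.583 -0.324  0.165]
greencap [ 0.489 -0.33   0.165]
jar [ 0.447 -0.144  0.095]
stand [0.449 0.231 0.051]
small [0.623 0.144 0.036]
large [0.217 0.314 0.077]
bottle 0 0.02 [ 0.6159 -0.2062] 177 0.0006
bottle 0 0.145 [ 0.6163 -0.2062] 26 0.0011
top 0.1674
bottle 1 0.02 [ 0.6178 -0.2093] 476 0.0017
bottle 1 0.145 [ 0.6177 -0.2096] 50 0.0015
top 0.1664
mid 0 [0.5106 0.2287] [0.1705 0.2187] 76.59 642 0.0123
brass 60 [0.483 0.239 0.05 ] [0.524 0.281 0.133]
mid 1 [0.5076 0.2274] [0.1739 0.2239] 74.89 1258 0.0122
brass 107 [0.485 0.237 0.046] [0.53  0.278 0.132]
small 0 [0.6194 0.1484] [0.135  0.3224] 63.32 571 0.0105
small 1 [0.6263 0.1503] [0.1298 0.329 ] 60.94 635 0.0099
large 0 [0.2044 0.3446] [0.2374 0.1401] 82.89 1524 0.017
large 1 [0.2062 0.3432] [0.236  0.1399] 82.9 3365 0.0168
```

View pics/crop.png

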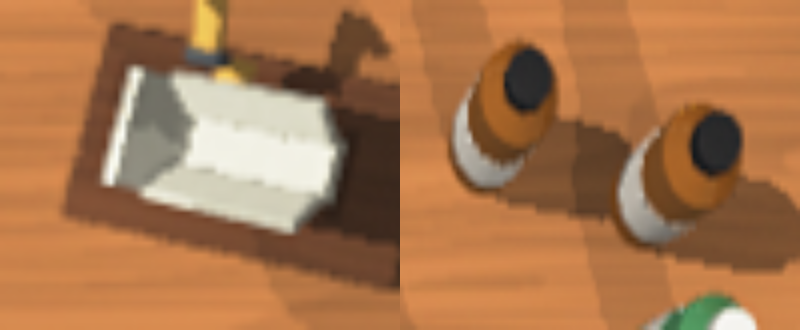

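The crop confirms both choices: the amber bottle is left of its twin, and the middle trough has its stop at the left end and brass keeper above (+y side). Next I'll fit the trough frame.

```bash
python3 - <<'E'
from h import *
from scipy.optimize import least_squares
S={n:np.load(n+"0.npz") for n in("top","side")}
c0=np.array([.452,.222])
for i,n in enumerate(S):
  P=S[n]["P"].reshape(-1,3);C=S[n]["c"].reshape(-1,3).astype(int)
  near=np.linalg.norm(P[:,:2]-c0,axis=1)<.115
  q=P[near&(P[:,2]>.006)&(P[:,2]<.02)&(C.sum(1)<230)]
  r=cv2.minAreaRect(q[:,:2].astype(np.float32));print(n,np.round(r[0],4),np.round(r[1],4),r[2])
  w=(C.min(1)>110)&(C.max(1)-C.min(1)<50)
  q=P[near&w&(P[:,2]>.02)]
  def loc(p,x):
    a=x[2];d=q_-np.array([p[0],p[1],.056]);X=d[:,0]*np.cos(a)+d[:,1]*np.sin(a);Y=-d[:,0]*np.sin(a)+d[:,1]*np.cos(a)
    s,cc=np.sin(np.radians(25)),np.cos(np.radians(25));return np.c_[X*cc+d[:,2]*s,Y,-X*s+d[:,2]*cc]
  q_=q
  ctr=np.array(r[0]);
  def res(x):
    L=loc(x[:2],x); pl=(L[:,2]-np.abs(L[:,1])+.0382)/2**.5
    st=np.where((L[:,2]>-.036+np.abs(L[:,1])),np.abs(L[:,0]),1)   # stop inner face
    st2=np.hypot(np.maximum(np.abs(L[:,0]+.0035)-.0035,0),np.maximum(0,L[:,2]-.008)) # stop plate
    st2=np.maximum(st2,np.abs(L[:,2]-.008)*(L[:,0]<0))
    # plank only for 0<x<.092, outside penal.
    out=np.maximum(0,L[:,0]-.092)+np.maximum(0,-L[:,0])
    top=np.abs(L[:,2]+.011)+np.maximum(0,np.abs(L[:,1])-.031)
    bot=np.abs(L[:,1])*0+np.where(np.abs(L[:,1])<.014,np.abs(L[:,2]+.027),1) 
    d=np.minimum.reduce([np.hypot(pl,out),st,st2,np.hypot(top,out)]);return d
  best=None
  for x0 in np.linspace(-.05,.01,5):
    a=np.radians(-103);p=ctr+x0*np.array([np.cos(a),np.sin(a)])
    f=least_squares(res,[*p,a],loss="soft_l1",f_scale=.002)
    if best is None or f.cost<best.cost:best=f
  x=best.x;print(" origin",x[:2].round(4),np.degrees(x[2]).round(2),"med res",np.median(res(x)).round(4),len(q))
  L=loc(x,x);print(" xpct",np.percentile(L[:,0],[0,2,98,100]).round(4),"y",np.percentile(L[:,1],[1,99]).round(4),"z",np.percentile(L[:,2],[1,99]).round(4))
  y=P[near&(C[:,0]>150)&(C[:,2]<.45*C[:,0])&(P[:,2]>.045)]
  q_=y;L=loc(x,x);rel=L-[.03,.04,0];k=np.argmax(rel[:,2]);print(" brass local x",np.percentile(rel[:,0],[5,95]).round(3),"tip",np.median(rel[rel[:,2]>rel[:,2].max()-.008],0).round(4),"open",np.radians(150.5)-np.arctan2(*np.median(rel[rel[:,2]>rel[:,2].max()-.008],0)[[2,1]]))
  print(rel[::6].round(3).tolist())
E
```

```text
top [0.4507 0.2429] [0.1695 0.0972] 77.42314147949219
 origin [0.4592 0.2881] -102.44 med res 0.001 681
 xpct [-0.0066 -0.0037  0.0914  0.0949] y [-0.0302  0.0306] z [-0.0324  0.0091]
 brass local x [-0.006  0.009] tip [0.0026 0.0192 0.0672] open 1.3340150532920156
[[-0.006, 0.021, 0.066], [0.003, 0.019, 0.068], [0.009, 0.019, 0.058], [-0.006, 0.028, 0.01], [-0.006, 0.019, 0.006], [0.003, 0.018, 0.007], [-0.002, 0.011, 0.008], [-0.001, 0.009, 0.004], [0.011, -0.004, 0.004], [0.006, -0.004, -0.016]]
side [0.4511 0.2424] [0.1708 0.0998] 77.59007263183594
 origin [0.4623 0.2885] -102.56 med res 0.0016 1233
 xpct [-0.0045 -0.0036  0.093   0.0948] y [-0.0307  0.0289] z [-0.034   0.0073]
 brass local x [-0.004  0.01 ] tip [0.0014 0.0195 0.0643] open 1.3506950902107902
[[0.009, 0.018, 0.065], [0.001, 0.016, 0.065], [0.009, 0.017, 0.009], [-0.003, 0.026, 0.009], [-0.002, 0.016, 0.003], [-0.003, 0.006, 0.002]]
```

```bash
python3 -m jog '[[1,0,0,0,0.159],[1,0,0,0,0.159],[1,0,0,0,0.159],[1,0,0,0,0.159],[1,0,0,0,0.159],[1,0,0,0,0.159],[1,0,0,0,0.159],[1,0,0,0,0.159],[1,0,0,0,0.159],[1,0,0,0,0.159],[1,0,0,0,0.159],[1,0,0,0,0.159]]' && python3 -m jog '[[1,-1,1,0,0.023],[1,-1,1,0,0],[1,-1,1,0,0],[1,-1,1,0,0],[1,-1,1,0,0],[1,-1,1,0,0],[1,-1,1,0,0],[1,-1,1,0,0],[1,-1,1,0,0],[1,-1,1,0,0],[1,-1,1,0,0],[1,-1,1,0,0]]'
```

```text
time_s: 1.1
tool_pos: [0.1744, 0.6258, 0.2389]
tool_rot: [180.0, 0.1, 78.2]
force: [-0.9, 0.3, 0.2]
grip_width: 0.0866
grasp_force: 0.0
time_s: 2.1
tool_pos: [0.3578, 0.3388, 0.2392]
tool_rot: [-180.0, 0.0, 77.5]
force: [0.2, 0.3, -0.2]
grip_width: 0.0871
grasp_force: 0.0
```

```bash
python3 -m jog '[[1,-1,0.78,0,0],[1,-1,0.78,0,0],[1,-1,0.78,0,0],[1,-1,0.78,0,0],[1,-1,0.78,0,0],[1,-1,0.78,0,0],[1,-1,0.78,0,0],[1,-1,0.78,0,0],[1,-1,0.78,0,0],[1,-1,0.78,0,0],[1,-1,0.78,0,0],[1,-1,0.78,0,0]]' && python3 -m jog '[[1,-1,0.77,0,0],[1,-1,0.77,0,0],[1,-1,0.77,0,0],[1,-1,0.77,0,0],[1,-1,0.77,0,0],[1,-1,0.77,0,0],[1,-1,0.77,0,0],[1,-1,0.77,0,0],[1,-1,0.77,0,0],[1,-1,0.77,0,0],[1,-0.9,0.77,0,0],[1,0,0,0,0]]'
python3 - <<'E'
from h import *
from scipy.optimize import least_squares
for n in("top","side"):
  c,P,T,K=cam(n);P=P.reshape(-1,3);C=c.reshape(-1,3).astype(int)
  k=P[(np.hypot(P[:,0]-.617,P[:,1]+.2075)<.04)&(P[:,2]>.02)&(P[:,2]<.12)]
  if len(k)>20:
    r=least_squares(lambda x:np.hypot(*(k[:,:2]-x).T)-.027,[.617,-.2075],loss="soft_l1",f_scale=.002);print(n,r.x.round(4),len(k))
  # calibration check with the gripper known: nothing
  if n=="top":cv2.imwrite("pics/t1.png",c[:,:,::-1])
E
```

```text
time_s: 3.1
tool_pos: [0.4885, 0.0643, 0.2393]
tool_rot: [-180.0, -0.0, 77.5]
force: [-0.1, 0.3, 0.2]
grip_width: 0.0869
grasp_force: 0.0
time_s: 4.1
tool_pos: [0.6068, -0.1892, 0.2388]
tool_rot: [180.0, 0.3, 77.2]
force: [-1.7, 0.0, -0.2]
grip_width: 0.0873
grasp_force: 0.0
top [ 0.6156 -0.2062] 35
side [ 0.6179 -0.2094] 476
```

```bash
python3 -m jog '[[1,-1,0.8,0,0],[1,0,0,0,0],[1,0,0,1,0],[1,0,0,1,0],[1,0,0,1,0],[1,0,0,1,0],[1,0,0,1,0],[1,0,0,1,0],[1,0,0,0.45,0],[1,0,0,0,0]]' && python3 -m jog '[[0,0,0,0,0],[0,0,0,0,0],[0,0,0,0,0],[0,0,0,0,0],[0,0,0,0,0],[0,0,0,0,0],[0,0,0,0,0],[0,0,0,0,0]]' 10
```

```text
time_s: 5.03
tool_pos: [0.6166, -0.2045, 0.1082]
tool_rot: [-179.7, -0.1, 77.6]
force: [-0.2, 0.6, -0.6]
grip_width: 0.0871
grasp_force: 0.0
time_s: 5.7
tool_pos: [0.618, -0.207, 0.111]
tool_rot: [-180.0, -0.0, 77.5]
force: [-1.4, 1.4, 3.6]
grip_width: 0.0538
grasp_force: 10.0
```

Gripped (width 53.8 mm). Now I'll lift and work out the tilting path.

```bash
python3 -m jog '[[0,0,0,-0.5,0],[0,0,0,-1,0],[0,0,0,-1,0],[0,0,0,-1,0],[0,0,0,-1,0],[0,0,0,-1,0],[0,0,0,-1,0],[0,0,0,-1,0],[0,0,0,-0.5,0],[0,0,0,0,0]]' 12
cat > path.py <<'E'
import numpy as np
s=.113;a=np.radians(25);O=np.array([.461,.288]);u=np.array([np.cos(np.radians(-102.5)),np.sin(np.radians(-102.5))])
def tcp(phi,X):
    f=np.radians(phi);psi=np.arctan2(1,np.cos(f));xc=X-.027*np.cos(psi)*np.sin(f);zc=.027*np.sqrt(1+np.cos(f)**2)-.0382
    x,z=xc+s*np.cos(f),zc+s*np.sin(f);h=x*np.cos(a)-z*np.sin(a)
    return xc,h,.056+x*np.sin(a)+z*np.cos(a)-.002,O+u*h
if __name__=="__main__":
    p=None
    for phi in [65,60,55,50,45,40,35,30,25,20,15,10,5,0]:
        xc,h,z,w=tcp(phi,.040)
        print(phi,"xc %.4f h %.4f z %.4f"%(xc,h,z),w.round(4),"" if p is None else "rowx %.2f rowz %.2f"%(-(h-p[0])/.02,-(z-p[1])/.02));p=(h,z)
    xc,h,z,w=tcp(0,0);print("seated h %.4f z %.4f"%(h,z),w)
E
python3 path.py
```

```text
time_s: 6.53
tool_pos: [0.6191, -0.2076, 0.273]
tool_rot: [179.8, 0.0, 77.5]
force: [0.2, -0.4, -4.0]
grip_width: 0.0537
grasp_force: 12.0
65 xc 0.0305 h 0.0314 z 0.1718 [0.4542 0.2574] 
60 xc 0.0295 h 0.0400 z 0.1718 [0.4523 0.2489] rowx -0.43 rowz 0.00
55 xc 0.0290 h 0.0489 z 0.1711 [0.4504 0.2403] rowx -0.44 rowz 0.03
50 xc 0.0288 h 0.0579 z 0.1698 [0.4485 0.2314] rowx -0.45 rowz 0.07
45 xc 0.0290 h 0.0671 z 0.1678 [0.4465 0.2225] rowx -0.46 rowz 0.10
40 xc 0.0294 h 0.0762 z 0.1651 [0.4445 0.2136] rowx -0.46 rowz 0.14
35 xc 0.0302 h 0.0853 z 0.1616 [0.4425 0.2048] rowx -0.45 rowz 0.17
30 xc 0.0312 h 0.0941 z 0.1575 [0.4406 0.1961] rowx -0.44 rowz 0.21
25 xc 0.0323 h 0.1027 z 0.1526 [0.4388 0.1877] rowx -0.43 rowz 0.24
20 xc 0.0337 h 0.1109 z 0.1471 [0.437  0.1797] rowx -0.41 rowz 0.28
15 xc 0.0351 h 0.1187 z 0.1409 [0.4353 0.1721] rowx -0.39 rowz 0.31
10 xc 0.0367 h 0.1260 z 0.1341 [0.4337 0.165 ] rowx -0.36 rowz 0.34
5 xc 0.0383 h 0.1326 z 0.1266 [0.4323 0.1585] rowx -0.33 rowz 0.37
0 xc 0.0400 h 0.1387 z 0.1186 [0.431  0.1526] rowx -0.30 rowz 0.40
seated h 0.1024 z 0.1017 [0.43883233 0.18800811]
```

```bash
python3 -m jog '[[0,0.4,-0.24,0,0],[0,0.9,-0.56,0,0],[0,0.9,-0.56,0,0],[0,0.9,-0.56,0,0],[0,0.9,-0.56,0,0],[0,0.9,-0.56,0,0],[0,0.9,-0.56,0,0],[0,0.9,-0.56,0,0],[0,0.9,-0.56,0,0],[0,0.9,-0.56,0,0],[0,0.9,-0.56,0,0],[0,0.9,-0.56,0,0]]' && python3 -m jog '[[0,0.9,-0.56,0,0],[0,0.9,-0.56,0,0],[0,0.9,-0.56,0,0],[0,0.9,-0.56,0,0],[0,0.9,-0.56,0,0],[0,0.9,-0.56,0,0],[0,0.9,-0.56,0,0],[0,0.9,-0.56,0,0],[0,0.9,-0.56,0,0],[0,0.9,-0.56,0,0],[0,0.9,-0.56,0,0],[0,0.7,-0.42,0,0]]' && python3 -m jog '[[0,0.4,-0.3,0,0],[0,0,0,1,0],[0,0,0,1,0],[0,0,0,1,0],[0,0,0,0.8,0],[0,0,0,0.3,0],[0,0,0,0,0],[0,0,0,0,0]]'
```

```text
time_s: 7.53
tool_pos: [0.5356, 0.0236, 0.2686]
tool_rot: [-179.8, 0.1, 77.6]
force: [0.9, 0.9, -3.2]
grip_width: 0.0535
grasp_force: 12.0
time_s: 8.53
tool_pos: [0.4522, 0.2592, 0.2685]
tool_rot: [-179.8, 0.1, 77.7]
force: [0.9, 0.1, -3.1]
grip_width: 0.0534
grasp_force: 12.0
time_s: 9.2
tool_pos: [0.4506, 0.2662, 0.1885]
tool_rot: [-180.0, 0.0, 77.5]
force: [-0.3, -0.6, -2.8]
grip_width: 0.0537
grasp_force: 12.0
```

```bash
python3 -m jog '[[0,-0.42,0.31,0,0],[0,0,0,0,0],[0,0,0,0,0]]'
cat > bot.py <<'E'
from h import *
from scipy.optimize import least_squares
from scipy.spatial.transform import Rotation as Ro
from path import O,u
a=np.radians(25)
def bottle(tag=None,guess=65):
  ex=np.array([u[0]*np.cos(a),u[1]*np.cos(a),np.sin(a)]);ey=np.array([-u[1],u[0],0]);R=np.c_[ex,ey,np.cross(ex,ey)]
  for n in("top","side"):
    c,P,T,K=cam(n);C=c.astype(int).reshape(-1,3);L=(P.reshape(-1,3)-[*O,.056])@R
    m=(C[:,0]>60)&(C[:,0]>1.5*C[:,1])&(C[:,1]>1.6*C[:,2])&(np.abs(L[:,1])<.035)&(L[:,0]>-.04)&(L[:,0]<.25)&(L[:,2]>-.03)&(L[:,2]<.25)&(C[:,0]<215)
    q=L[m]
    if len(q)<30: print(n,"few",len(q));continue
    def res(p):
      f=p[3];ax=np.array([np.cos(f),np.sin(p[4]),np.sin(f)]);ax/=np.linalg.norm(ax)
      d=q-p[:3];t=d@ax;r=np.linalg.norm(d-t[:,None]*ax,axis=1)
      Rr=np.interp(t,[.13,.148],[.027,.013]);return np.r_[r-Rr,np.maximum(0,-t),np.maximum(0,t-.15)]
    f0=np.radians(guess);g=[.01,0,0,f0,0]
    b=least_squares(res,g,loss="soft_l1",f_scale=.002)
    ax=np.array([np.cos(b.x[3]),np.sin(b.x[4]),np.sin(b.x[3])]);t=(q-b.x[:3])@ax
    print(n,len(q),"foot mm",(b.x[:3]*1000).round(1),"phi",np.degrees(b.x[3]).round(1),"yawdeg",np.degrees(b.x[4]).round(1),"med",np.median(np.abs(b.fun)).round(4),"t",t.min().round(3),t.max().round(3))
    if tag:cv2.imwrite(f"pics/{tag}_{n}.png",c[:,:,::-1])
E
python3 -c "
from bot import *
bottle('a')
from h import env
from path import *
print(env.get_obs()['tool_pos'])"
```

```text
time_s: 9.45
tool_pos: [0.4561, 0.256, 0.1896]
tool_rot: [179.9, -0.1, 77.4]
force: [-0.2, 0.3, -3.3]
grip_width: 0.0536
grasp_force: 12.0
top 100 foot mm [117.3  -7.1  14.8] phi 78.7 yawdeg 2.1 med 0.0 t -0.01 0.164
side 895 foot mm [40.5  2.2  5.4] phi 65.0 yawdeg 0.5 med 0.0 t 0.001 0.148
[0.45540236 0.25686224 0.18926148]
```

View pics/a_side.png

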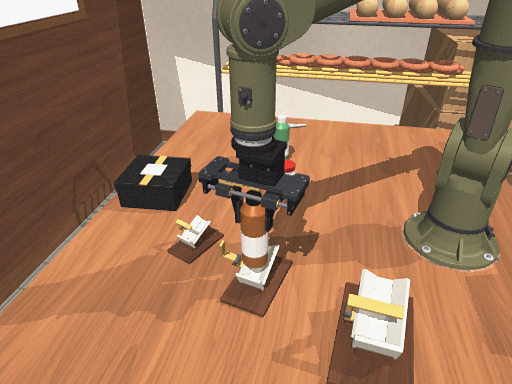

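The side view shows the bottle upright over the middle trough at about (256,235), with the stop ahead of it. The fit agrees with the plan to within 2–3 mm. I'll lower it to contact.

```bash
python3 -m jog '[[0,0,0,0.4,0],[0,0,0,0.3,0],[0,0,0,0.15,0],[0,0,0,0.08,0],[0,0,0,0,0],[0,0,0,0,0]]' 10 && python3 -m jog '[[0,-0.22,0,0,0],[0,-0.22,0,0,0],[0,-0.22,0,0.02,0],[0,-0.22,0,0.02,0],[0,-0.22,0,0.03,0],[0,-0.22,0,0.04,0],[0,0,0,0,0]]' 8; python3 -c "
from bot import *
bottle()"
```

```text
time_s: 10.05
tool_pos: [0.4548, 0.257, 0.17]
tool_rot: [-180.0, 0.0, 77.5]
force: [-0.7, -0.2, -2.0]
grip_width: 0.0533
grasp_force: 10.0
time_s: 10.63
tool_pos: [0.4493, 0.2297, 0.1684]
tool_rot: [-180.0, -0.0, 77.5]
force: [-1.5, -1.3, 5.6]
grip_width: 0.0536
grasp_force: 8.0
top 48 foot mm [104.2   1.9  85. ] phi 61.3 yawdeg 0.1 med 0.0 t 0.008 0.083
side 955 foot mm [42.2  1.8 -3.2] phi 75.1 yawdeg -2.0 med 0.0 t -0.002 0.13
```

```bash
python3 -c "
from h import *
c=cam('side')[0];cv2.imwrite('pics/b.png',cv2.resize(c[160:320,190:320],(650,800))[:600,:,::-1])"
```

```text
(no output)
```

View pics/b.png

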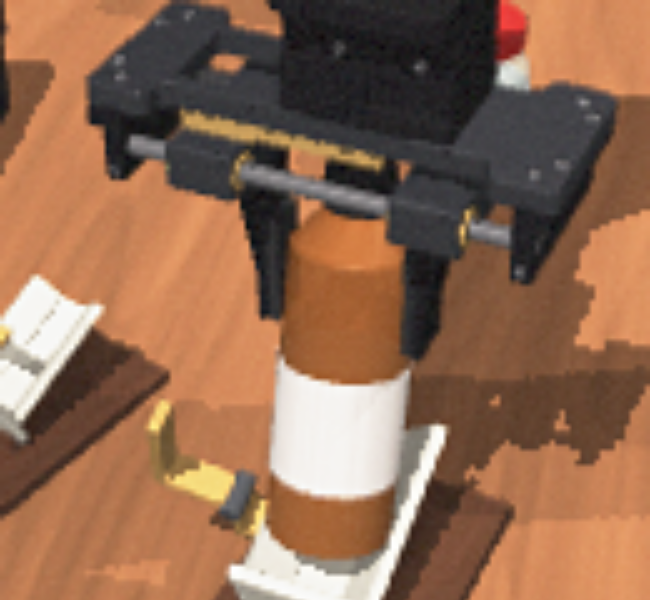

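```bash
cat > ax.py <<'E'
from h import *
from path import O,u
from scipy.optimize import least_squares
def axis(n="side",lo=.09,hi=.19,step=.012):
  "front (toward stop) silhouette ridge of bottle per world height: h of surface nearest the low end at y~0"
  c,P,T,K=cam(n);C=c.astype(int).reshape(-1,3);P=P.reshape(-1,3);d=P[:,:2]-O
  h=d@u;y=d@np.array([-u[1],u[0]]);z=P[:,2]
  m=(C.sum(1)>130)&(np.abs(y)<.03)&(h>-.03)&(h<.2)
  for a in np.arange(lo,hi,step):
    k=m&(z>=a)&(z<a+step)&(np.abs(y-.001)<.012)
    if k.sum()>3: print("z %.3f n %d h10/50/90 %s rgb %s"%(a+step/2,k.sum(),(np.percentile(h[k],[10,50,90])*1000).round(1),np.median(C[k],0).astype(int)))
E
python3 -c "
from ax import *
axis(lo=.05);print(env.get_obs()['tool_pos'])"
```

```text
z 0.056 n 34 h10/50/90 [-6.  -4.9 -2.3] rgb [226 220 205]
z 0.068 n 42 h10/50/90 [-4.7  8.8 12.1] rgb [169 115  93]
z 0.080 n 63 h10/50/90 [10.3 12.5 15. ] rgb [165 100  55]
z 0.092 n 52 h10/50/90 [13.8 15.7 17.9] rgb [166 101  56]
z 0.104 n 63 h10/50/90 [16.  18.3 19.7] rgb [245 243 240]
z 0.116 n 60 h10/50/90 [19.6 21.7 23.6] rgb [245 243 240]
z 0.128 n 65 h10/50/90 [22.3 24.3 26.5] rgb [245 242 239]
z 0.140 n 57 h10/50/90 [25.6 27.1 29.5] rgb [245 243 240]
z 0.152 n 71 h10/50/90 [28.7 31.2 33.8] rgb [164  98  53]
z 0.164 n 66 h10/50/90 [32.8 34.7 36.6] rgb [164  97  54]
z 0.176 n 69 h10/50/90 [35.5 37.5 40. ] rgb [163  94  50]
z 0.188 n 69 h10/50/90 [38.8 40.4 43. ] rgb [165  96  52]
[0.44948868 0.23049354 0.16848771]
```

Slicing the depth by height gives a tilt of 14.5° from vertical (phi ≈ 50), exactly as planned. Continuing.

```bash
python3 -m jog '[[0,-0.23,0,0.05,0],[0,-0.23,0,0.05,0],[0,-0.23,0,0.07,0],[0,-0.23,0,0.07,0],[0,-0.23,0,0.08,0],[0,-0.22,0,0.09,0],[0,-0.22,0,0.1,0],[0,-0.22,0,0.11,0],[0,0,0,0,0]]' 8; python3 -c "
from ax import *
axis(lo=.06);print(env.get_obs()['tool_pos'])"
```

```text
time_s: 11.58
tool_pos: [0.4409, 0.1943, 0.1544]
tool_rot: [-180.0, 0.1, 77.5]
force: [-0.6, -1.1, 0.8]
grip_width: 0.0539
grasp_force: 8.0
z 0.066 n 29 h10/50/90 [-6.1 -3.4 -1.2] rgb [248 247 245]
z 0.078 n 4 h10/50/90 [16.3 16.4 16.7] rgb [175 107  59]
z 0.090 n 83 h10/50/90 [15.4 19.4 24. ] rgb [191 116  64]
z 0.102 n 78 h10/50/90 [24.5 28.8 32.8] rgb [195 119  66]
z 0.114 n 82 h10/50/90 [32.8 37.3 41.7] rgb [247 246 245]
z 0.126 n 84 h10/50/90 [42.2 46.8 50.5] rgb [247 246 245]
z 0.138 n 80 h10/50/90 [51.5 55.6 59.6] rgb [247 246 245]
z 0.150 n 90 h10/50/90 [61.2 65.6 70.2] rgb [201 120  65]
z 0.162 n 78 h10/50/90 [71.1 75.  79.5] rgb [191 113  60]
z 0.174 n 82 h10/50/90 [79.7 84.4 88.3] rgb [192 113  61]
z 0.186 n 100 h10/50/90 [ 89.6  95.7 105.9] rgb [194 111  58]
[0.4410981  0.19497596 0.15471626]
```

```bash
python3 -m jog '[[0,-0.22,0,0.12,0],[0,-0.21,0,0.12,0],[0,-0.21,0,0.14,0],[0,-0.2,0,0.14,0],[0,-0.2,0,0.15,0],[0,-0.19,0,0.16,0],[0,-0.18,0,0.17,0],[0,-0.18,0,0.17,0],[0,-0.17,0,0.18,0],[0,0,0,0,0]]' 8; python3 -c "
from ax import *
axis(lo=.06);print(env.get_obs()['tool_pos'])"
```

```text
time_s: 12.47
tool_pos: [0.4335, 0.1603, 0.1276]
tool_rot: [-180.0, 0.1, 77.5]
force: [0.6, 1.0, -3.3]
grip_width: 0.0537
grasp_force: 8.0
z 0.066 n 54 h10/50/90 [-5.6 -1.8 45.8] rgb [243 240 232]
z 0.078 n 20 h10/50/90 [35.7 38.6 40.2] rgb [98 64 38]
z 0.090 n 24 h10/50/90 [28.8 31.2 33.8] rgb [105  71  42]
z 0.102 n 121 h10/50/90 [30.2 38.9 48.4] rgb [196 118  64]
z 0.114 n 124 h10/50/90 [51.6 60.5 70.2] rgb [247 246 244]
z 0.126 n 123 h10/50/90 [73.5 83.5 92.2] rgb [247 246 245]
z 0.138 n 122 h10/50/90 [ 95.7 106.2 117.1] rgb [196 113  58]
z 0.150 n 119 h10/50/90 [120.6 130.2 141.5] rgb [195 112  59]
z 0.162 n 27 h10/50/90 [138.8 143.6 178. ] rgb [158  92  52]
[0.43368269 0.16071562 0.1279806 ]
```

```bash
python3 -m jog '[[0,0.1,0,0.1,0],[0,0.17,0,0.1,0],[0,0.18,0,0.1,0],[0,0.18,0,0.1,0],[0,0.18,0,0.09,0],[0,0.18,0,0.09,0],[0,0.18,0,0.09,0],[0,0.18,0,0.09,0],[0,0.18,0,0.09,0],[0,0.18,0,0.09,0],[0,0.09,0,0.05,0],[0,0,0,0,0]]' 8; python3 -c "
from ax import *
axis(lo=.06);print(env.get_obs()['tool_pos'])"
```

```text
time_s: 13.52
tool_pos: [0.4413, 0.1956, 0.108]
tool_rot: [-179.9, 0.1, 77.5]
force: [-1.4, -3.1, 0.3]
grip_width: 0.0541
grasp_force: 8.0
z 0.066 n 50 h10/50/90 [-5.5 -2.8 -0.3] rgb [245 241 230]
z 0.078 n 68 h10/50/90 [-7.6 -5.   0.8] rgb [194 117  64]
z 0.090 n 141 h10/50/90 [ 1.9 12.  21.6] rgb [202 122  67]
z 0.102 n 141 h10/50/90 [25.7 35.7 46.3] rgb [247 246 245]
z 0.114 n 133 h10/50/90 [49.6 60.1 70.9] rgb [247 246 245]
z 0.126 n 130 h10/50/90 [75.6 85.5 95.9] rgb [196 113  59]
z 0.138 n 55 h10/50/90 [ 96.7 103.3 108.9] rgb [193 111  58]
z 0.174 n 43 h10/50/90 [62.4 64.2 67.8] rgb [130 120 118]
z 0.186 n 23 h10/50/90 [71.3 72.2 73. ] rgb [189 152  88]
[0.44124141 0.1956587  0.10812297]
```

```bash
python3 -m jog '[[0,0.08,0,0.05,0],[0,0.08,0,0.05,0],[0,0.06,0,0.03,0],[0,0,0,0,0],[0,0,0,0,0]]' 6; python3 -c "
from ax import *
axis(lo=.072,hi=.14);print(env.get_obs()['tool_pos'])"
```

```text
time_s: 13.98
tool_pos: [0.4415, 0.1988, 0.1056]
tool_rot: [-179.9, 0.2, 77.5]
force: [-3.5, -5.6, 2.2]
grip_width: 0.0538
grasp_force: 6.0
z 0.078 n 71 h10/50/90 [-7.  -4.3  2.1] rgb [193 117  62]
z 0.090 n 140 h10/50/90 [ 2.4 12.7 23.1] rgb [201 121  66]
z 0.102 n 140 h10/50/90 [26.  37.1 47.9] rgb [247 246 245]
z 0.114 n 136 h10/50/90 [51.8 62.  72.5] rgb [247 245 244]
z 0.126 n 136 h10/50/90 [ 77.5  88.2 100.1] rgb [194 112  58]
z 0.138 n 32 h10/50/90 [ 99.5 102.7 132.6] rgb [172 104  58]
[0.44150753 0.19885001 0.10555846]
```

```bash
python3 -m jog '[[0.66,0,0,0,0],[0.68,0,0,0,0],[0.72,0,0,0,0],[0.8,0,0,0,0],[0.9,0,0,0,0],[1,0,0,0,0],[1,0,0,0,0],[1,0,0,0,0],[1,0,0,0,0]]' 6 && python3 -m jog '[[1,-0.05,0,-0.4,0],[1,0,0,-0.8,0],[1,0,0,-1,0],[1,0,0,-1,0],[1,0,0,-1,0],[1,0,0,-1,0],[1,0,0,-1,0],[1,0,0,0,0]]'; python3 -c "
from ax import *
import numpy as np
axis(lo=.072,hi=.16);axis('top',lo=.072,hi=.16);print(env.get_obs()['tool_pos'])
c,P,T,K=cam('side');cv2.imwrite('pics/c.png',cv2.resize(c[160:320,170:330],(600,600))[:,:,::-1])
"
```

```text
time_s: 14.78
tool_pos: [0.4427, 0.2009, 0.106]
tool_rot: [180.0, -0.0, 77.5]
force: [-1.1, -0.6, -0.2]
grip_width: 0.086
grasp_force: 0.0
time_s: 15.45
tool_pos: [0.4445, 0.2007, 0.2346]
tool_rot: [179.7, -0.3, 77.5]
force: [1.2, -0.0, 1.1]
grip_width: 0.087
grasp_force: 0.0
z 0.078 n 66 h10/50/90 [-6.9 -4.3  1.2] rgb [191 114  62]
z 0.090 n 145 h10/50/90 [ 2.7 12.4 22.1] rgb [200 121  66]
z 0.102 n 140 h10/50/90 [27.1 37.5 48. ] rgb [247 247 247]
z 0.114 n 142 h10/50/90 [51.1 63.  75.9] rgb [247 245 244]
z 0.126 n 155 h10/50/90 [ 80.4  93.1 123.7] rgb [193 111  58]
z 0.138 n 69 h10/50/90 [103.7 112.3 144.3] rgb [151  90  48]
z 0.114 n 16 h10/50/90 [ 68.   70.3 123.1] rgb [157  94  42]
z 0.126 n 92 h10/50/90 [ 86.5 100.5 125.5] rgb [164  97  39]
z 0.138 n 57 h10/50/90 [101.2 109.6 120.7] rgb [173 104  42]
[0.44276145 0.19995579 0.230892  ]
```

View pics/c.png

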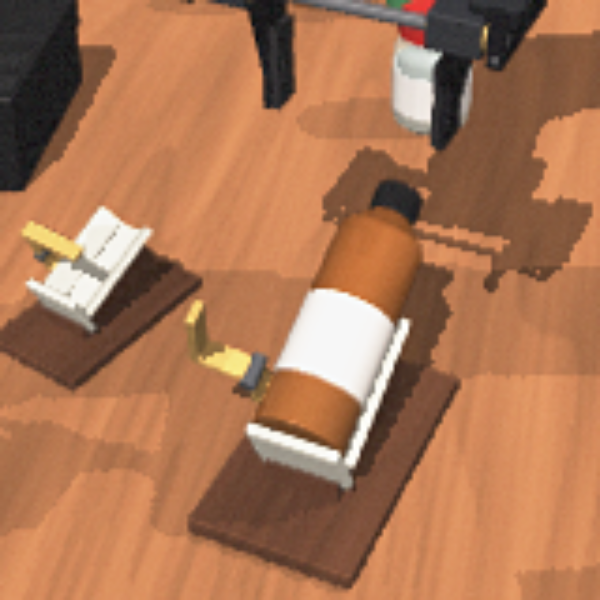

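```bash
cat > seat.py <<'E'
from h import *
from path import O,u
a=np.radians(25)
def seat():
  for n,o in(("side",[.4623,.2885]),("top",[.4592,.2881])):
    ex=np.array([u[0]*np.cos(a),u[1]*np.cos(a),np.sin(a)]);ey=np.array([-u[1],u[0],0]);R=np.c_[ex,ey,np.cross(ex,ey)]
    c,P,T,K=cam(n);C=c.astype(int);L=(P-[*o,.056])@R
    am=(C[...,0]>90)&(C[...,0]>1.3*C[...,1])&(C[...,1]>1.4*C[...,2])
    b=(np.abs(L[...,1])<.006)&(np.abs(L[...,2]-.027)<.006)
    k=b&am&(L[...,0]<.14);x=L[k][:,0]
    w=b&(C.min(2)>150);print(n,"amber top line x",np.sort(x)[:3].round(4),x.max().round(4) if len(x) else None,"label",np.percentile(L[w][:,0],[2,98]).round(4) if w.any() else None,"z",np.median(L[k][:,2]).round(4))
    k=(C.max(2)<70)&(np.abs(L[...,1])<.02)&(np.abs(L[...,2])<.025)&(L[...,0]>.125)&(L[...,0]<.19)
    if k.any():print("  cap x",np.percentile(L[k][:,0],[0,5,95,100]).round(4),"y",np.median(L[k][:,1]).round(4),"zmax",L[k][:,2].max().round(4))
    y=(C[...,0]>150)&(C[...,2]<.45*C[...,0])&(L[...,0]>.018)&(L[...,0]<.044)&(L[...,2]>.03)&(np.abs(L[...,1])<.12)
    if y.any():
      r=L[y]-[.03,.04,0];q=r[np.hypot(r[:,1],r[:,2])>.055];print("  keeper pts",len(r),"tip ang",(np.radians(150.5)-np.arctan2(np.median(q[:,2]),np.median(q[:,1]))).round(3) if len(q) else None, L[y].mean(0).round(3))
if __name__=="__main__":seat()
E
python3 seat.py
```

```text
side amber top line x [-0.206  -0.2054 -0.2047] 0.1395 label [0.0339 0.0823] z 0.0255
  cap x [0.1482 0.1499 0.1652 0.1665] y -0.0045 zmax 0.0156
  keeper pts 10 tip ang 1.364 [0.03 0.06 0.06]
top amber top line x [0.0906 0.0911 0.0918] 0.1397 label None z 0.0265
  cap x [0.1397 0.1466 0.1665 0.1675] y 0.0005 zmax 0.0197
  keeper pts 1 tip ang None [0.036 0.063 0.04 ]
```

The bottle is seated: the cap end is at x ≈ 165–166 mm and the tilt is right. In the picture the keeper stands open at about (200,345). I'll close the fingers and move out beyond the keeper on its +y side.

```bash
python3 -m jog '[[0,0.73,0.78,0,0],[0,0.74,0.78,0,0],[0,0.74,0.78,0,0],[0,0.74,0.78,0,0],[0,0.74,0.78,0,0],[0,0.74,0.78,0,0],[0,0,0,0,0],[0,0,0,0.5,0],[0,0,0,0.8,0],[0,0,0,0.9,0],[0,0,0,0.9,0],[0,0,0,0.9,0]]' 10 && python3 -m jog '[[0,0,0,0.8,0],[0,0,0,0.44,0],[0,0,0,0,0]]'; python3 -c "
from h import *
c,P,T,K=cam('side');cv2.imwrite('pics/d.png',cv2.resize(c[140:300,150:310],(600,600))[:,:,::-1])
from path import *
p=env.get_obs()['tool_pos'];d=p[:2]-O;print('h',d@u,'y',d@np.array([-u[1],u[0]]),p)
"; python3 seat.py
```

```text
time_s: 16.7
tool_pos: [0.5514, 0.2651, 0.148]
tool_rot: [-179.9, 0.1, 77.5]
force: [-0.5, 0.2, 0.1]
grip_width: 0.0151
grasp_force: 0.0
time_s: 16.95
tool_pos: [0.5504, 0.2648, 0.1222]
tool_rot: [-179.8, 0.2, 77.5]
force: [-1.1, -0.1, -0.5]
grip_width: 0.0016
grasp_force: 0.0
h 0.002543102415542533 y 0.09332121012293867 [0.5515587  0.26531877 0.12390576]
side amber top line x [-0.2074 -0.2068 -0.2059] 0.1389 label [0.0337 0.0819] z 0.0256
  cap x [0.1487 0.1504 0.1661 0.1669] y -0.0047 zmax 0.0159
  keeper pts 9 tip ang 1.351 [0.029 0.06  0.061]
top amber top line x [0.002  0.0031 0.005 ] 0.139 label [0.0284 0.0794] z 0.0269
  cap x [0.14   0.1448 0.1663 0.167 ] y 0.0007 zmax 0.017
  keeper pts 8 tip ang 1.337 [0.036 0.053 0.051]
```

View pics/d.png

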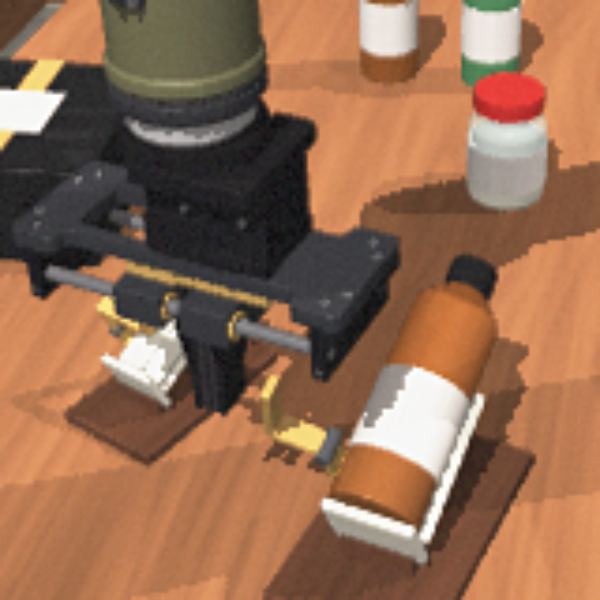

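```bash
python3 -m jog '[[0,0,-0.25,0,0],[0,0,-0.25,0,0],[0,0,-0.25,0,0],[0,0,-0.25,0,0],[0,0,-0.25,0,0],[0,0,-0.25,0,0],[0,0,-0.25,0,0]]' && python3 seat.py && python3 -m jog '[[0,0,-0.2,0,0],[0,0,-0.2,0,0],[0,0,-0.2,0,0],[0,0,-0.2,0,0],[0,0,-0.2,0,0],[0,0,-0.2,0,0]]' && python3 -c "
from h import *
c,P,T,K=cam('side');cv2.imwrite('pics/e.png',cv2.resize(c[140:300,170:330],(600,600))[:,:,::-1])"
```

```text
time_s: 17.68
tool_pos: [0.5205, 0.275, 0.1272]
tool_rot: [179.7, -0.2, 77.5]
force: [4.8, 1.5, 8.4]
grip_width: 0.0006
grasp_force: 4.0
side amber top line x [-0.2055 -0.2045 -0.204 ] 0.1392 label [0.0334 0.0805] z 0.0257
  cap x [0.1485 0.1503 0.1658 0.1666] y -0.0069 zmax 0.0167
  keeper pts 25 tip ang 1.049 [0.031 0.046 0.073]
top amber top line x [0.0122 0.0135 0.0146] 0.1374 label [0.0276 0.0654] z 0.0273
  cap x [0.1381 0.1464 0.1661 0.1678] y 0.0005 zmax 0.0185
  keeper pts 1 tip ang None [0.038 0.051 0.042]
time_s: 18.28
tool_pos: [0.4951, 0.2806, 0.1266]
tool_rot: [180.0, -0.2, 77.6]
force: [1.3, 2.3, 4.6]
grip_width: 0.0003
grasp_force: 1.7
```

View pics/e.png

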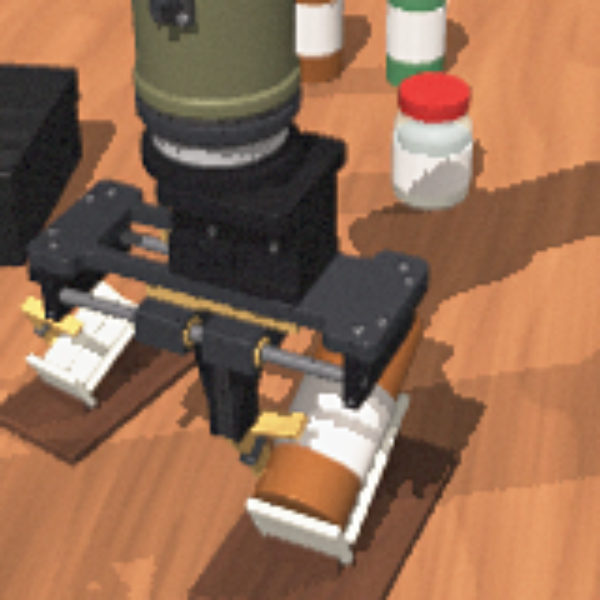

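The keeper is swinging over: the brass bar is at about (275,425), leaning toward the bottle. I'll continue, then press down.

```bash
python3 -m jog '[[0,0,-0.2,0,0],[0,0,-0.2,0,0],[0,0,-0.2,0,0],[0,0,-0.15,0,0],[0,0,-0.15,0,0],[0,-0.05,0,0.1,0],[0,-0.03,0,0.06,0],[0,-0.03,0,0.06,0],[0,0,0,0,0]]' && python3 seat.py
```

```text
time_s: 19.08
tool_pos: [0.4767, 0.2814, 0.1209]
tool_rot: [-179.9, -0.1, 77.5]
force: [-2.1, 2.3, 3.4]
grip_width: 0.0004
grasp_force: 2.0
side amber top line x [-0.2107 -0.2061 -0.2054] 0.0982 label [0.0452 0.067 ] z 0.0257
  cap x [0.1572 0.1578 0.1659 0.1666] y -0.0002 zmax 0.0152
  keeper pts 23 tip ang 0.088 [0.03  0.009 0.049]
top amber top line x [0.0809 0.0818 0.0833] 0.1392 label [0.033  0.0605] z 0.0265
  cap x [0.1395 0.1446 0.1666 0.1675] y 0.0005 zmax 0.0177
  keeper pts 4 tip ang 0.03 [0.036 0.013 0.036]
```

```bash
python3 -m jog '[[0,0,0,0.06,0],[0,0,0,0.05,0],[0,0,0,0,0]]' | egrep "pos|force" && python3 -m jog '[[0,0,0,0.05,0],[0,0,0,0.05,0],[0,0,0,0,0]]' | egrep "pos|force"
```

```text
tool_pos: [0.4766, 0.2814, 0.1194]
force: [-5.5, 2.0, 9.7]
grasp_force: 4.5
tool_pos: [0.4767, 0.2817, 0.1187]
force: [-7.5, 0.3, 15.7]
grasp_force: 7.2
```

```bash
python3 -m jog '[[0,0,0,-0.3,0],[0,0,0,-0.7,0],[0,0,0,-1,0],[0,0,0,-1,0],[0,0,0,-1,0],[0,0,0,-1,0],[0,0.8,1,0,0],[0,0.8,1,0,0],[0,0.8,1,0,0],[0,0.8,1,0,0],[0,0.8,1,0,0],[0,0.8,1,0,0]]' && python3 -m jog '[[0,0.8,1,0,0],[0,0.8,1,0,0],[0,0.8,1,0,0],[0,0,0,0,0]]' && python3 seat.py; python3 -c "
from ax import *
from path import O,u
for n in('side','top'):
  c,P,T,K=cam(n);C=c.astype(int)
  if n=='side':cv2.imwrite('pics/f.png',cv2.resize(c[170:310,180:320],(700,600))[:,:,::-1])
  a=np.radians(25);o=[.4623,.2885,.056] if n=='side' else [.4592,.2881,.056]
  ex=np.array([u[0]*np.cos(a),u[1]*np.cos(a),np.sin(a)]);ey=np.array([-u[1],u[0],0]);L=(P-o)@np.c_[ex,ey,np.cross(ex,ey)]
  y=(C[...,0]>170)&(C[...,2]<.5*C[...,0])&(C[...,1]>.68*C[...,0])&(L[...,0]>.02)&(L[...,0]<.04)&(L[...,2]>.032)&(abs(L[...,1])<.1)
  q=L[y];print(n,len(q),q.min(0).round(4),q.max(0).round(4));t=q[(q[:,1]<.03)&(abs(q[:,0]-.03)<.006)];print('slope',np.polyfit(t[:,1],t[:,2],1) if len(t)>3 else t)
"
```

```text
time_s: 20.68
tool_pos: [0.6167, 0.3475, 0.2154]
tool_rot: [180.0, 0.2, 77.5]
force: [-0.1, 0.9, 0.7]
grip_width: 0.0004
grasp_force: 0.0
time_s: 21.02
tool_pos: [0.6873, 0.3819, 0.2123]
tool_rot: [179.9, 0.3, 77.5]
force: [-1.2, -1.0, -1.8]
grip_width: 0.0003
grasp_force: 0.0
side amber top line x [-0.2089 -0.2088 -0.2074] 0.1385 label [0.0443 0.0824] z 0.0257
  cap x [0.1468 0.1498 0.1656 0.1671] y -0.0046 zmax 0.0169
  keeper pts 34 tip ang 0.005 [0.029 0.01  0.034]
top amber top line x [-0.2094 -0.2037 -0.2033] 0.1372 label [0.0354 0.0791] z 0.027
  cap x [0.1407 0.1462 0.1667 0.1676] y 0.0005 zmax 0.0177
  keeper pts 89 tip ang 0.137 [0.031 0.012 0.037]
side 184 [ 0.0258 -0.0202  0.0321] [0.0398 0.043  0.0378]
slope [0.00271079 0.03552138]
top 84 [ 0.0233 -0.0196  0.0338] [0.0388 0.0432 0.0402]
slope [0.0026983  0.03727078]
```

View pics/f.png

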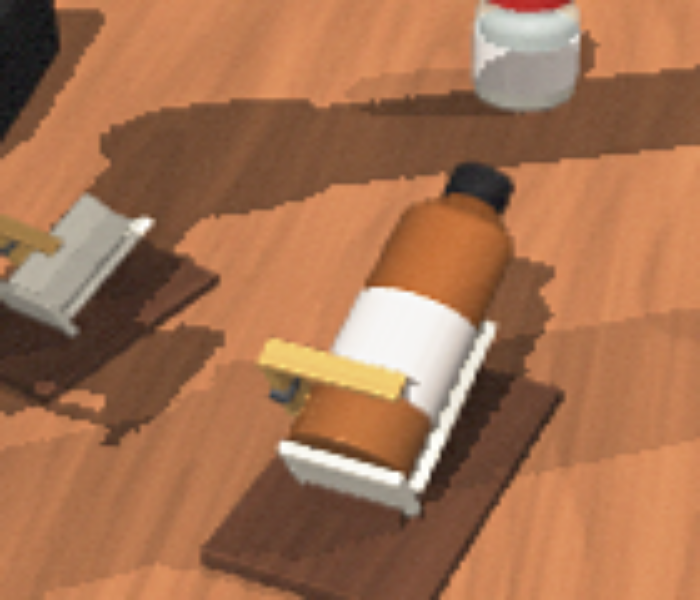

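The picture shows the bar lying level across the seated bottle (slope 0.003 rad, so closed), with the foot at the stop. The gripper is clear, so I'm handing in.

```bash
python3 -c "
from cell import env
print(env.sign_off())"
```

```text
the job is handed in; nothing more can be done
None
```

The job is handed in after about 21 s of robot time: the amber syrup bottle lies in the middle-sized cradle, neck up the slope and foot at the stop to within about 2 mm by camera, released, with the keeper arm fully closed over it; nothing else was touched.

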